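# Unstack the topping pots onto their saucers

## Robot

A 7-joint arm with a two-finger parallel gripper is mounted at the origin on the work surface. World frame = base frame: x ahead of the robot, y to its left, z up, the work surface at z = 0. Lengths are in m, angles in rad, forces in N, time in s.
With the tool pointing down it reaches from about 0.4 to 0.875 m from the base axis. Payload 6.5 kg.
Tool frame: the origin (TCP) lies on the centre line of the jaws, within the pads' length; the fingertips stand 14 mm ahead of it and the grasp point (between the pads) lies 5 mm behind it; z points along the fingers, y is the line along which they close (so a half turn about z gives the same grasp; the last joint's range is limited). The gripper opens to 88 mm and grips with 3 to 60 N. Pads are 18 mm wide; open, the fingers measure 123 mm over their backs; the gripper's body (75 mm by 187 mm) begins 45 mm behind the grasp point.
Start: joints at [-1.398, 0.536, -0.004, 1.538, 0.003, 1.067, -0.071], TCP at [0.154, 0.632, 0.253] pointing down, gripper open.
Joint ranges: [-2.7, 2.7], [-0.37, 2.16], [-1.27, 1.26], [0.24, 2.4], [-1.31, 4.45], [0.19, 1.91], [-2.76, 2.76]. Speed limits (rad/s): [2.39, 2.39, 3.14, 3.14, 3.14, 3.14, 3.14].

## Interface

Orientations are given as a unit quaternion [x, y, z, w].
In Python, from bench import robot, optics gives the robot as it stands.
- The arm moves only by the tool apply_moves, never from a script. Its argument "series" is text: rows parted by semicolons, each of 7 numbers parted by spaces: the turn, a rotation vector about the world's x, y, z in rad, then the shift along the world's x, y, z in cm, then the closure in counts, from 0 (fully open) to 255 (shut). A call has 1 to 8 rows; each row shifts and turns the commanded pose from where the row before left it; what a row does not reach is not made up. A row lasts 1/12 s, in which the tool goes at most 41.7 mm and 7.16 degrees, less where a joint would pass 70% of its speed; a pose out of reach is approached as far as the arm can. A call is refused whole if a number of a shift passes 4.17 or a number of a turn 0.125, either way. A call with a gripper value outside its range is refused whole. The fingers move at their own pace and stop on an object; "squeeze" is the grip in N (left out, the last holds). Time passes only in rows, so rows that do not move let the fingers close. It gives the time, the measured TCP pose, the force, the opening and the grip force at its end, in the units of the state.
- robot.read_state(): the state, without advancing time (a new reading comes with each control period).
- optics.capture(name): name is "scene" or "top"; returns a dict with "frame" (420x560x3 uint8, blue, green, red), "depth" (420x560 float32, m along the optical axis (not along the pixel's ray), 0 where there is no reading), "vertical_fov" (degrees; the focal length in pixels is half the picture's height over the tangent of half this angle, whatever the lens; pixels are square), "cx", "cy" (the principal point, pixels), "k1" (the pictures are not rectified: a ray, as slopes to the right and down, at radius r is drawn at 1 + k1 r^2 times it, then the intrinsics apply), "world_from_camera" (4x4, takes a point from camera to world coordinates). Camera axes: x right, y up, looking along -z (the intrinsics and any distortion apply to the point x, -y, -z); pixel columns grow to the right and rows downward; lengths in m; the calibration is good to about 2 mm. A picture is of the moment at which its call begins.
- robot.sign_off(): hands the job in; it is judged then, once.
Trained networks look in a picture, given as the dict that the camera call returned (one of the last four; its "shot" number tells which), for a name from the list of things; names that differ only in an ending like _2 or _b are one class to them, and where a whole thing is asked for, a point or a joint stands for the part that bears it (a point fixed in the world has none). Each returns a list of dicts, best first, with "confidence" (0 to 1); they miss things now and then, are a little off and sometimes report something else, mostly with a low value. They report only what shows in the picture. A call takes as long as a camera call. They do not tell look-alikes from the thing itself.
- optics.outline_of(picture, query): "region" (420x560 bool, what is visible of it).
- optics.place_of(picture, query): "location" ([x, y, z] in m, in world coordinates, good to about 4 mm: a listed point, or the origin of a listed thing).
The state is a dict: "time_s": time; "joint_positions": joint angles; "joint_vel": joint speeds; "joint_efforts": joint torques, N m; "tcp_pos": TCP position; "ee_rot": TCP orientation; "contact_force": force on the tool from outside, world axes, zero at the start; "ft_torque": the same for the moment, N m; "gripper_width": finger opening in m; "grip_force": force on a finger pad.
Only numpy, scipy, OpenCV 4.12 (cv2) and the standard library are available. Lean on these libraries where they do the work, as an engineer would, in place of code of your own. Each camera call takes 0.05 s, during which the arm holds its last target. There are 200 camera calls.

## Task

The popcorn is nearly done, so lay out the topping pots: take both stacks of little striped pots apart and stand each pot upright in the middle of the saucer of its own colour. They are ceramic, so put each one down softly instead of dropping it, never tip one over, and leave the saucers where they lie.

Things in the scene. Friction and masses are not known exactly. Their poses are not given: they have to be found in the camera images.
- pot_red: Cream ceramic pot with red stripes, inside and flat lug. Sizes in mm: diameter 62, height 50, wall 4.5; 150 g. Foot diameter 44, 10 high. Lug 26 wide, ends 55 from the axis, 32 to 40 above the underside. Origin: centre of underside, z up, x to the lug. Starts in a stack of 3 or 2: an upper foot sits 10 deep in the mouth below (levels 40 apart), lugs point different ways.
- pot_blue: Cream ceramic pot with blue stripes, inside and flat lug. Sizes in mm: diameter 62, height 50, wall 4.5; 150 g. Foot diameter 44, 10 high. Lug 26 wide, ends 55 from the axis, 32 to 40 above the underside. Origin: centre of underside, z up, x to the lug. Starts in a stack of 3 or 2: an upper foot sits 10 deep in the mouth below (levels 40 apart), lugs point different ways.
- pot_green: Cream ceramic pot with green stripes, inside and flat lug. Sizes in mm: diameter 62, height 50, wall 4.5; 150 g. Foot diameter 44, 10 high. Lug 26 wide, ends 55 from the axis, 32 to 40 above the underside. Origin: centre of underside, z up, x to the lug. Starts in a stack of 3 or 2: an upper foot sits 10 deep in the mouth below (levels 40 apart), lugs point different ways.
- pot_yellow: Cream ceramic pot with yellow stripes, inside and flat lug. Sizes in mm: diameter 62, height 50, wall 4.5; 150 g. Foot diameter 44, 10 high. Lug 26 wide, ends 55 from the axis, 32 to 40 above the underside. Origin: centre of underside, z up, x to the lug. Starts in a stack of 3 or 2: an upper foot sits 10 deep in the mouth below (levels 40 apart), lugs point different ways.
- pot_black: Cream ceramic pot with black stripes, inside and flat lug. Sizes in mm: diameter 62, height 50, wall 4.5; 150 g. Foot diameter 44, 10 high. Lug 26 wide, ends 55 from the axis, 32 to 40 above the underside. Origin: centre of underside, z up, x to the lug. Starts in a stack of 3 or 2: an upper foot sits 10 deep in the mouth below (levels 40 apart), lugs point different ways.
- saucer_red: Loose round cream ceramic saucer with a red band round its rim, on the counter. Sizes in mm: diameter 104, rim 12 high; about 200 g; flat middle of diameter 68, 4 above the underside, where a pot's foot stands. Origin: centre of the underside, z up.
- saucer_blue: Loose round cream ceramic saucer with a blue band round its rim, on the counter. Sizes in mm: diameter 104, rim 12 high; about 200 g; flat middle of diameter 68, 4 above the underside, where a pot's foot stands. Origin: centre of the underside, z up.
- saucer_green: Loose round cream ceramic saucer with a green band round its rim, on the counter. Sizes in mm: diameter 104, rim 12 high; about 200 g; flat middle of diameter 68, 4 above the underside, where a pot's foot stands. Origin: centre of the underside, z up.
- saucer_yellow: Loose round cream ceramic saucer with a yellow band round its rim, on the counter. Sizes in mm: diameter 104, rim 12 high; about 200 g; flat middle of diameter 68, 4 above the underside, where a pot's foot stands. Origin: centre of the underside, z up.
- saucer_black: Loose round cream ceramic saucer with a black band round its rim, on the counter. Sizes in mm: diameter 104, rim 12 high; about 200 g; flat middle of diameter 68, 4 above the underside, where a pot's foot stands. Origin: centre of the underside, z up.
Mind the look-alikes: they are no part of the job. There is more than one size of the pot_black; the job needs the larger.

How it is judged:
At the end, for the whole second after the job is handed in: Every pot (red, blue, green, yellow, black) stands upright (tilt under 0.12 rad) and still with its foot on the flat of the saucer of its own colour, its axis within 12 mm of the saucer's centre; every saucer is within 30 mm of where it lay at the start; nothing is held (horizontal distance between pot_red and saucer_red below 0.012 m and z of pot_red in the frame of saucer_red between 0 and 0.009 m and angle between each of pot_red, pot_blue, pot_green, pot_yellow, pot_black's own z axis and vertical below 0.12 rad and linear speed of each of pot_red, pot_blue, pot_green, pot_yellow, pot_black below 0.02 m/s and angular speed of each of pot_red, pot_blue, pot_green, pot_yellow, pot_black below 0.2 rad/s and distance of each of saucer_red, saucer_blue, saucer_green, saucer_yellow, saucer_black from where it was at the start of the episode below 0.03 m and horizontal distance between pot_blue and saucer_blue below 0.012 m and z of pot_blue in the frame of saucer_blue between 0 and 0.009 m and horizontal distance between pot_green and saucer_green below 0.012 m and z of pot_green in the frame of saucer_green between 0 and 0.009 m and horizontal distance between pot_yellow and saucer_yellow below 0.012 m and z of pot_yellow in the frame of saucer_yellow between 0 and 0.009 m and horizontal distance between pot_black and saucer_black below 0.012 m and z of pot_black in the frame of saucer_black between 0 and 0.009 m); the robot touches nothing.
It fails at once if a pot is tipped over (angle between any of pot_red, pot_blue, pot_green, pot_yellow, pot_black's own z axis and vertical above 0.6 rad).
It fails at once if a pot is dropped (touching nothing, it falls faster than 0.6 m/s: some 20 mm of free fall) ((contact force between pot_red and anything else below 0.05 N and linear speed of pot_red above 0.6 m/s) or (contact force between pot_blue and anything else below 0.05 N and linear speed of pot_blue above 0.6 m/s) or (contact force between pot_green and anything else below 0.05 N and linear speed of pot_green above 0.6 m/s) or (contact force between pot_yellow and anything else below 0.05 N and linear speed of pot_yellow above 0.6 m/s) or (contact force between pot_black and anything else below 0.05 N and linear speed of pot_black above 0.6 m/s)).
It fails at once if a pot is banged onto its saucer (more than 80 N) (contact force between pot_red and saucer_red above 80 N or contact force between pot_blue and saucer_blue above 80 N or contact force between pot_green and saucer_green above 80 N or contact force between pot_yellow and saucer_yellow above 80 N or contact force between pot_black and saucer_black above 80 N).
It also fails if it takes over 134 s, if anything falls off the work surface, if the arm or the gripper's body presses on something with over 40 N, if the wrist force passes 120 N, or if a joint passes its speed limit or range.

## Working session

There is one attempt and no reset: what is moved stays moved. The work goes in short steps, Python scripts to look and compute and a tool call to move; the robot and the scene stay as the last step left them, time stands still between calls to the robot, and variables do not carry over. Pictures are saved under pics/ and viewed, at most 14 in all, crops included, and the job is handed in when it is done.

Besides the shell and the picture viewer there is one more tool, called after "Request:" by a JSON object that holds its "name" and its "arguments", one argument or row to a line. apply_moves: Moves the arm, as the interface text tells. Its arguments: {"type":"object","properties":{"series":{"type":"string"},"squeeze":{"type":"number"}},"required":["series"]}

```bash
mkdir -p pics; cat > h.py <<'E'
import numpy as np, cv2
from bench import robot, optics
def K(p):
    f=210/np.tan(np.radians(p["vertical_fov"])/2); return np.array([[f,0,p["cx"]],[0,f,p["cy"]],[0,0,1]]),np.array([p["k1"],0,0,0,0])
def cloud(p):
    k,d=K(p); v,u=np.mgrid[:420,:560]
    n=cv2.undistortPoints(np.stack([u,v],-1).reshape(-1,1,2).astype(float),k,d).reshape(420,560,2)
    z=p["depth"]; c=np.stack([n[...,0]*z,-n[...,1]*z,-z,np.ones_like(z)],-1)
    w=(c@p["world_from_camera"].T)[...,:3]; w[z==0]=np.nan; return w
def pix(p,P):
    k,d=K(p); c=np.linalg.inv(p["world_from_camera"])@np.append(P,1)
    return cv2.projectPoints(np.array([[c[0],-c[1],-c[2]]]),np.zeros(3),np.zeros(3),k,d)[0].ravel().round().astype(int)
E
python3 - <<'E'
from h import *
for n in ("scene","top"):
    p=optics.capture(n); cv2.imwrite(f"pics/{n}0.png",p["frame"]); w=cloud(p)
    print(n,p["world_from_camera"][:3,3].round(3),p["vertical_fov"],p["k1"])
    for q in ("pot","saucer"):
        for c in "red blue green yellow black".split():
            for r in optics.place_of(p,f"{q}_{c}"): print(q,c,round(r["confidence"],2),np.round(r["location"],3),pix(p,r["location"]))
print(robot.read_state())
E
```

```text
scene [0.919 0.641 0.64 ] 48.4963938993795 -0.05978498224524975
pot red 0.64 [ 0.611 -0.292  0.001] [196 186]
pot blue 0.76 [ 0.638 -0.082  0.001] [222 237]
pot green 0.93 [ 0.637 -0.082  0.042] [221 222]
pot green 0.57 [ 0.458 -0.114  0.001] [286 205]
pot green 0.36 [0.434 0.288 0.002] [414 316]
pot yellow 0.91 [ 0.608 -0.294  0.04 ] [195 172]
pot black 0.71 [ 0.64 -0.08  0.08] [218 208]
pot black 0.63 [ 0.458 -0.373  0.005] [237 155]
saucer red 0.81 [0.456 0.113 0.001] [345 262]
saucer red 0.34 [ 0.633 -0.078  0.04 ] [223 223]
saucer blue 0.66 [0.64  0.115 0.   ] [265 297]
saucer green 0.71 [0.436 0.289 0.001] [413 317]
saucer yellow 0.67 [ 0.461 -0.113 -0.002] [285 206]
saucer black 0.65 [ 0.599  0.298 -0.004] [342 361]
top [ 0.435 -0.02   0.901] 57.0312184571549 -0.08888593393167149
pot red 0.56 [ 0.604 -0.292 -0.001] [393 186]
pot blue 0.48 [ 0.637 -0.078  0.   ] [304 172]
pot green 0.63 [ 0.638 -0.074  0.039] [303 168]
pot green 0.23 [ 0.456 -0.108 -0.003] [317 248]
pot yellow 0.85 [ 0.608 -0.291  0.036] [398 181]
pot black 0.82 [ 0.465 -0.376  0.001] [430 244]
pot black 0.62 [
[... 342 characters left out ...]
, -0.00440754,  1.53794444,  0.00256389,
        1.06728436, -0.07121358]), 'joint_vel': array([ 5.27518871e-05,  6.82685034e-04, -2.73754447e-03, -2.85724020e-04,
       -1.57815359e-03, -9.76061160e-04,  2.00220896e-03]), 'joint_efforts': array([-4.24198297e-04, -5.70883942e+01,  9.89694446e-01, -2.51923174e+01,
       -5.63194253e-02,  1.06675486e-02,  2.70274973e-05]), 'tcp_pos': array([0.15372084, 0.63153602, 0.25271413]), 'ee_rot': array([ 1.19103854e-01,  9.92881802e-01, -2.98316561e-06, -3.48073836e-06]), 'contact_force': array([-0.17326898, -0.37464273,  1.59017721]), 'ft_torque': array([-0.03513146,  0.02373204,  0.04200645]), 'grip_force': 0.0, 'gripper_width': 0.0877464280650239}
```

View images.

View pics/scene0.png

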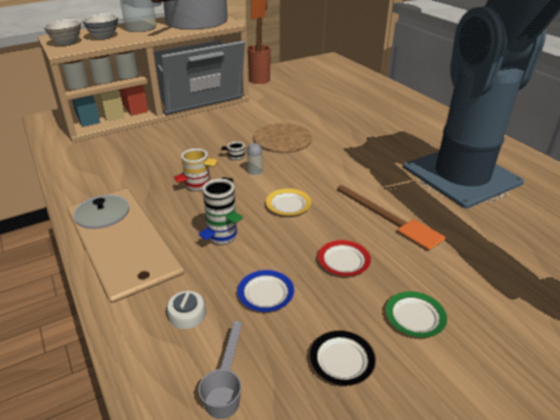

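View pics/top0.png

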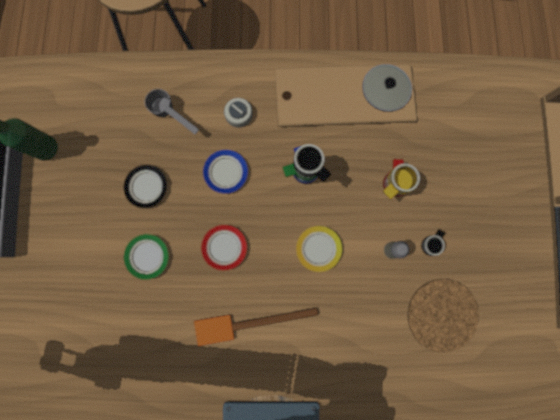

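```bash
python3 - <<'E'
from h import *
from scipy.optimize import least_squares
S=dict(red=(.457,.112),blue=(.639,.111),green=(.436,.29),yellow=(.46,-.111),black=(.599,.298))
def circ(q,r): 
    s=least_squares(lambda c:np.hypot(*(q-c).T)-r,q.mean(0),loss='soft_l1',f_scale=.002); return s.x.round(4),np.median(abs(s.fun)).round(4)
for n in ("top","scene"):
    p=optics.capture(n); w=cloud(p)
    for c,o in S.items():
        m=(np.hypot(w[...,0]-o[0],w[...,1]-o[1])<.07)&(w[...,2]>.0065)&(w[...,2]<.03)
        q=w[m][:,:2]; h=cv2.convexHull(q.astype(np.float32))[:,0]
        (cx,cy),r=cv2.minEnclosingCircle(q.astype(np.float32))
        print(n,c,len(q),"enc",round(cx,4),round(cy,4),round(r,4),"hull",circ(h,.0515), w[m][:,2].max().round(4))
    for name,o,lv in (("A",(.638,-.08),.13),("B",(.608,-.292),.09),("small",(.462,-.375),None)):
        near=np.hypot(w[...,0]-o[0],w[...,1]-o[1])<.07
        zm=np.nanpercentile(w[near][:,2],99)
        z=lv or zm
        m=near&(abs(w[...,2]-z)<.006); q=w[m][:,:2]
        (cx,cy),r=cv2.minEnclosingCircle(q.astype(np.float32))
        print(n,name,"ztop",zm.round(4),len(q),"enc",round(cx,4),round(cy,4),round(r,4),"fit",circ(q,.029))
        # lugs: points beyond 37mm
        d=w[near]-np.append(np.array(circ(q,.029)[0]),0); col=p["frame"][near]
        rr=np.hypot(d[:,0],d[:,1])
        for L in range(3):
            k=(rr>.038)&(rr<.06)&(abs(d[:,2]-(.036+.04*L))<.01)
            if k.sum()>3: print("  lug",L,k.sum(),np.degrees(np.arctan2(d[k][:,1].mean(),d[k][:,0].mean())).round(),col[k].mean(0).round())
    if n=="top":
        f=p["frame"]; a=cv2.resize(f[130:190,275:345],None,fx=5,fy=5,interpolation=2); b=cv2.resize(f[215:275,400:470],None,fx=5,fy=5,interpolation=2)
        cv2.imwrite("pics/crop.png",np.hstack([a,b]))
E
```

```text
top red 875 enc 0.4571 0.1089 0.0528 hull (array([0.4575, 0.1094]), np.float64(0.0004)) 0.0157
top blue 812 enc 0.6363 0.1084 0.0531 hull (array([0.6364, 0.109 ]), np.float64(0.0004)) 0.016
top green 840 enc 0.4371 0.2903 0.0538 hull (array([0.436 , 0.2901]), np.float64(0.0006)) 0.016
top yellow 871 enc 0.4549 -0.1094 0.0531 hull (array([ 0.4548, -0.109 ]), np.float64(0.0009)) 0.0155
top black 797 enc 0.602 0.2975 0.0538 hull (array([0.6016, 0.298 ]), np.float64(0.0012)) 0.017
top A ztop 0.1303 236 enc 0.637 -0.0791 0.0315 fit (array([ 0.6363, -0.079 ]), np.float64(0.0012))
  lug 0 18 25.0 [108.  79.  81.]
  lug 1 94 108.0 [48. 92. 52.]
  lug 2 107 -135.0 [21. 23. 25.]
top B ztop 0.0905 220 enc 0.6067 -0.2922 0.0324 fit (array([ 0.6069, -0.2913]), np.float64(0.0013))
  lug 0 72 0.0 [ 40.  49. 128.]
  lug 1 86 134.0 [ 45. 129. 149.]
top small ztop 0.0365 130 enc 0.4687 -0.3748 0.0307 fit (array([ 0.4644, -0.3647]), np.float64(0.0057))
  lug 0 14 -47.0 [27. 35. 42.]
scene red 940 enc 0.459 0.1096 0.0541 hull (array([0.4586, 0.1106]), np.float64(0.0013)) 0.0174
scene blue 1291 enc 0.6383 0.1098 0.0536 hull (array([0.6373, 0.1105]), np.float64(0.0007)) 0.0178
scene green 1401 enc 0.4369 0.2902 0.055 hull (array([0.4362, 0.2914]), np.float64(0.0007)) 0.0171
scene yellow 623 enc 0.4561 -0.108 0.0541 hull (array([ 0.4568, -0.1078]), np.float64(0.001)) 0.0164
scene black 1900 enc 0.6011 0.2996 0.0539 hull (array([0.6015, 0.2991]), np.float64(0.0009)) 0.0168
scene A ztop 0.1315 295 enc 0.6399 -0.0774 0.034 fit (array([ 0.6392, -0.0762]), np.float64(0.0012))
  lug 0 90 20.0 [130.  54.  37.]
  lug 1 95 107.0 [ 52. 104.  49.]
  lug 2 35 -138.0 [77. 87. 95.]
scene B ztop 0.0918 198 enc 0.6074 -0.2886 0.0338 fit (array([ 0.6073, -0.2879]), np.float64(0.0014))
  lug 0 56 1.0 [ 39.  45. 158.]
  lug 1 52 129.0 [ 67. 158. 196.]
scene small ztop 0.0391 84 enc 0.47 -0.3722 0.0294 fit (array([ 0.471 , -0.3724]), np.float64(0.0066))
```

View pics/crop.png

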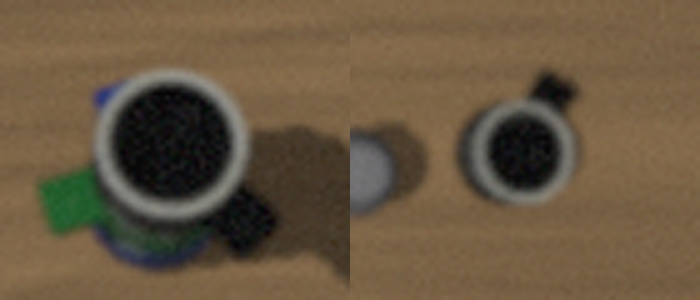

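The black candidates in the top view are the pot on top of the three-stack at (309,160) and the lone pot at (434,244). The stack pot's rim is 62 mm across at z = 0.130. The lone one is only about 38 mm high and narrower, so the stack pot is the larger one the job needs.

Both pictures show two stacks: black over green over blue at (0.6375, -0.078), and yellow over red at (0.607, -0.290). I'm moving over the first stack.

Request:
{"name": "apply_moves", "arguments": {
  "series": "0 0 0.1 2.2 -3.23 0 0;0 0 0.1 2.2 -3.23 0 0;0 0 0.1 2.2 -3.23 0 0;0 0 0.1 2.2 -3.23 0 0;0 0 0.1 2.2 -3.23 0 0;0 0 0.09 2.2 -3.23 0 0;0 0 0 2.2 -3.23 0 0;0 0 0 2.2 -3.23 0 0",
  "squeeze": 20
}}

```text
time_s: 1.87
tcp_pos: [0.3306, 0.3715, 0.253]
ee_rot: [-0.175, 0.985, 0.0, 0.0]
contact_force: [-0.0, 0.7, 0.0]
gripper_width: 0.0883
grip_force: 0.0
```

Request:
{"name": "apply_moves", "arguments": {
  "series": "0 0 0 2.2 -3.23 0 0;0 0 0 2.2 -3.23 0 0;0 0 0 2.2 -3.23 0 0;0 0 0 2.2 -3.23 0 0;0 0 0 2.2 -3.23 0 0;0 0 0 2.2 -3.23 0 0;0 0 0 0 0 0 0"
}}

```text
time_s: 2.45
tcp_pos: [0.4659, 0.1717, 0.2532]
ee_rot: [-0.169, 0.986, -0.002, 0.001]
contact_force: [0.2, 0.4, 0.1]
gripper_width: 0.0881
grip_force: 0.0
```

Request:
{"name": "apply_moves", "arguments": {
  "series": "0 0 0 2.5 -3.2 0 0;0 0 0 2.5 -3.2 0 0;0 0 0 2.5 -3.2 0 0;0 0 0 2.5 -3.2 0 0;0 0 0 2.5 -3.2 0 0;0 0 0 2.5 -3.2 0 0;0 0 0 1.7 -3.2 0 0;0 0 0 0.9 -3.3 0 0"
}}

```text
time_s: 3.12
tcp_pos: [0.6396, -0.0787, 0.2526]
ee_rot: [-0.175, 0.985, -0.0, 0.001]
contact_force: [1.6, 0.1, 0.1]
gripper_width: 0.0882
grip_force: 0.0
```

Request:
{"name": "apply_moves", "arguments": {
  "series": "0 0 0 0 0 -3 0;0 0 0 0 0 -2.5 0;0 0 0 0 0 0 0;0 0 0 0 0 0 0"
}}

```text
time_s: 3.45
tcp_pos: [0.6369, -0.077, 0.1968]
ee_rot: [-0.175, 0.985, 0.001, -0.001]
contact_force: [-0.5, 0.4, 0.6]
gripper_width: 0.0882
grip_force: 0.0
```

Request:
{"name": "apply_moves", "arguments": {
  "series": "0 0 0 0 0 -3 0;0 0 0 0 0 -3 0;0 0 0 0 0 -2 0;0 0 0 0 0 -0.7 0;0 0 0 0 0 0 0;0 0 0 0 0 0 60;0 0 0 0 0 0 100;0 0 0 0 0 0 140"
}}

```text
time_s: 4.12
tcp_pos: [0.6391, -0.0777, 0.1128]
ee_rot: [-0.175, 0.985, -0.0, 0.002]
contact_force: [-0.4, 0.3, 1.1]
gripper_width: 0.0703
grip_force: 0.0
```

Request:
{"name": "apply_moves", "arguments": {
  "series": "0 0 0 0 0 0 180;0 0 0 0 0 0 180;0 0 0 0 0 0 180;0 0 0 0 0 0 180"
}}

```text
time_s: 4.45
tcp_pos: [0.6388, -0.078, 0.112]
ee_rot: [-0.175, 0.985, -0.0, 0.001]
contact_force: [-0.4, -0.9, 5.9]
gripper_width: 0.0603
grip_force: 19.9
```

Request:
{"name": "apply_moves", "arguments": {
  "series": "0 0 0 0 0 0.5 180;0 0 0 0 0 1 180;0 0 0 0 0 1.5 180;0 0 0 0 0 2 180;0 0 0 0 0 2 180;0 0 0 0 0 1 180;0 0 0 0 1 0 180;0 0 0 -0.3 2 0 180"
}}

```text
time_s: 5.12
tcp_pos: [0.6349, -0.0501, 0.191]
ee_rot: [-0.173, 0.985, -0.001, 0.0]
contact_force: [0.2, -0.0, -2.5]
gripper_width: 0.0608
grip_force: 20.0
```

Request:
{"name": "apply_moves", "arguments": {
  "series": "0 0 0 -0.4 3.3 0 180;0 0 0 -0.4 3.8 0 180;0 0 0 -0.4 3.9 0 180;0 0 0 -0.4 3.9 0 180;0 0 0 -0.4 3.9 0 180;0 0 0 -0.4 3.9 0 180;0 0 0 -0.4 3.9 0 180;0 0 0 -0.4 3.5 0 180"
}}

```text
time_s: 5.78
tcp_pos: [0.6006, 0.257, 0.1893]
ee_rot: [-0.176, 0.984, 0.0, -0.001]
contact_force: [0.3, 0.8, -2.1]
gripper_width: 0.0608
grip_force: 20.0
```

Request:
{"name": "apply_moves", "arguments": {
  "series": "0 0 0 -0.15 2.6 0 180;0 0 0 0 1.5 0 180;0 0 0 0 0.45 -1 180;0 0 0 0 0 -2 180;0 0 0 0 0 -2 180;0 0 0 0 0 -2 180;0 0 0 0 0 -1 180;0 0 0 0 0 0 180"
}}

```text
time_s: 6.45
tcp_pos: [0.5997, 0.2958, 0.1072]
ee_rot: [-0.174, 0.985, -0.002, -0.003]
contact_force: [0.2, 0.4, -0.9]
gripper_width: 0.0612
grip_force: 20.0
```

```bash
python3 - <<'E'
from h import *
p=optics.capture("scene"); cv2.imwrite("pics/s1.png",p["frame"])
s=robot.read_state(); print(s["tcp_pos"],s["contact_force"])
E
```

```text
[0.60070898 0.29670242 0.10909609] [ 0.10513723  0.10654968 -1.82759544]
```

View pics/s1.png

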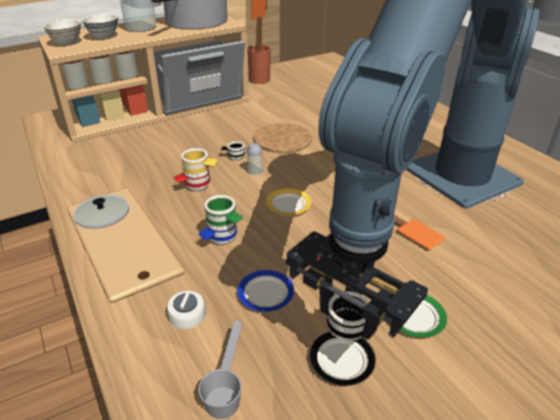

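The black pot is held at (345,315) over the black-rimmed saucer at (342,357). The green pot now tops the remaining stack at (220,222).

Request:
{"name": "apply_moves", "arguments": {
  "series": "0 0 0 0.1 0.15 -2 180;0 0 0 0 0 -2 180;0 0 0 0 0 -1.3 180;0 0 0 0 0 -0.7 180;0 0 0 0 0 -0.4 180;0 0 0 0 0 -0.2 180;0 0 0 0 0 -0.2 180;0 0 0 0 0 0 180"
}}

```text
time_s: 7.17
tcp_pos: [0.6027, 0.3005, 0.0433]
ee_rot: [-0.175, 0.985, 0.0, 0.0]
contact_force: [0.2, -0.9, -1.3]
gripper_width: 0.0607
grip_force: 20.0
```

Request:
{"name": "apply_moves", "arguments": {
  "series": "0 0 0 0 0 -0.2 180;0 0 0 0 0 -0.15 180;0 0 0 0 0 0 180"
}}

```text
time_s: 7.42
tcp_pos: [0.6022, 0.3004, 0.0392]
ee_rot: [-0.175, 0.985, 0.0, 0.0]
contact_force: [-0.4, -0.4, -1.4]
gripper_width: 0.0611
grip_force: 20.0
```

Request:
{"name": "apply_moves", "arguments": {
  "series": "0 0 0 0 0 -0.15 180;0 0 0 0 0 0 180"
}}

```text
time_s: 7.58
tcp_pos: [0.6022, 0.3003, 0.0376]
ee_rot: [-0.175, 0.985, -0.0, -0.0]
contact_force: [0.4, 0.6, -1.3]
gripper_width: 0.0604
grip_force: 20.0
```

Request:
{"name": "apply_moves", "arguments": {
  "series": "0 0 0 0 0 -0.1 180;0 0 0 0 0 0 180"
}}

```text
time_s: 7.75
tcp_pos: [0.6022, 0.3003, 0.0366]
ee_rot: [-0.175, 0.985, -0.0, -0.0]
contact_force: [-0.3, 0.6, -2.1]
gripper_width: 0.0607
grip_force: 20.0
```

Request:
{"name": "apply_moves", "arguments": {
  "series": "0 0 0 0 0 -0.1 180;0 0 0 0 0 0 180"
}}

```text
time_s: 7.92
tcp_pos: [0.6024, 0.3004, 0.036]
ee_rot: [-0.175, 0.985, 0.0, 0.0]
contact_force: [-0.4, -0.6, 1.6]
gripper_width: 0.0608
grip_force: 20.0
```

Request:
{"name": "apply_moves", "arguments": {
  "series": "0 0 0 0 0 0 100;0 0 0 0 0 0 50;0 0 0 0 0 0 0;0 0 0 0 0 0 0;0 0 0 0 0 0 0;0 0 0 0 0 2 0;0 0 0 0 0 3 0;0 0 0 0 0 3 0"
}}

```text
time_s: 8.58
tcp_pos: [0.6014, 0.3, 0.1157]
ee_rot: [-0.175, 0.985, -0.0, -0.001]
contact_force: [-0.1, -0.3, -0.1]
gripper_width: 0.0878
grip_force: 0.0
```

Request:
{"name": "apply_moves", "arguments": {
  "series": "0 0 0 0 0 3 0;0 0 0 0 0 3 0;0 0 -0.11 0 -1 0 0;0 0 -0.11 0.3 -3 0 0;0 0 -0.11 0.4 -3.9 0 0;0 0 -0.11 0.4 -3.9 0 0;0 0 -0.11 0.4 -3.9 0 0;0 0 -0.11 0.4 -3.9 0 0"
}}

```text
time_s: 9.25
tcp_pos: [0.6212, 0.1026, 0.1759]
ee_rot: [0.156, 0.988, 0.0, 0.0]
contact_force: [-0.6, -0.3, -0.2]
gripper_width: 0.0882
grip_force: 0.0
```

Request:
{"name": "apply_moves", "arguments": {
  "series": "0 0 -0.11 0.4 -3.9 0 0;0 0 -0.11 0.4 -3.9 0 0;0 0 -0.11 0.4 -3.9 0 0;0 0 -0.05 0.4 -3.9 0 0;0 0 0 0.4 -2 0 0;0 0 0 0 -0.6 0 0;0 0 0 0 0 0 0;0 0 0 0 0 0 0"
}}

```text
time_s: 9.92
tcp_pos: [0.6412, -0.0761, 0.1755]
ee_rot: [0.337, 0.941, 0.001, -0.0]
contact_force: [0.0, 1.1, 0.1]
gripper_width: 0.0878
grip_force: 0.0
```

```bash
cat > st.py <<'E'
from h import *
import sys
from scipy.optimize import least_squares
from scipy.spatial.transform import Rotation as R
def rim(w,o,z):
    m=(np.hypot(w[...,0]-o[0],w[...,1]-o[1])<.045)&(abs(w[...,2]-z)<.006)&(np.hypot(w[...,0]-o[0],w[...,1]-o[1])>.02)
    q=w[m][:,:2]
    if len(q)<20: return None
    return least_squares(lambda c:np.hypot(*(q-c).T)-.029,o,loss='soft_l1',f_scale=.002).x.round(4)
s=robot.read_state(); y=R.from_quat(s["ee_rot"]).as_matrix()[:,1]
print(s["tcp_pos"].round(4),"theta",np.degrees(np.arctan2(y[1],y[0])).round(1),s["contact_force"].round(1))
for n in ("top","scene"):
    w=cloud(optics.capture(n))
    for a in sys.argv[1:]:
        x,yy,z=map(float,a.split(",")); print(n,a,rim(w,(x,yy),z))
E
python3 st.py .6015,.2985,.054 .6375,-.078,.09
```

```text
[ 0.6412 -0.0761  0.1755] theta 50.6 [0.  1.1 0.1]
top .6015,.2985,.054 [0.6006 0.2977]
top .6375,-.078,.09 None
scene .6015,.2985,.054 [0.6022 0.3022]
scene .6375,-.078,.09 [ 0.6391 -0.0761]
```

Request:
{"name": "apply_moves", "arguments": {
  "series": "0 0 0 -0.35 -0.15 -2 0;0 0 0 0 0 -3 0;0 0 0 0 0 -3 0;0 0 0 0 0 -1.6 0;0 0 0 0 0 -0.8 0;0 0 0 0 0 0 40;0 0 0 0 0 0 80;0 0 0 0 0 0 120"
}}

```text
time_s: 10.68
tcp_pos: [0.6389, -0.0788, 0.0732]
ee_rot: [0.337, 0.941, 0.0, 0.001]
contact_force: [0.7, -0.6, -0.1]
gripper_width: 0.0699
grip_force: 0.0
```

Request:
{"name": "apply_moves", "arguments": {
  "series": "0 0 0 0 0 0 180;0 0 0 0 0 0 180;0 0 0 0 0 0 180;0 0 0 0 0 0 180"
}}

```text
time_s: 11.02
tcp_pos: [0.6387, -0.0794, 0.0732]
ee_rot: [0.338, 0.941, 0.0, 0.001]
contact_force: [-1.6, -1.3, 6.6]
gripper_width: 0.0624
grip_force: 19.9
```

Request:
{"name": "apply_moves", "arguments": {
  "series": "0 0 0 0 0 0.5 180;0 0 0 0 0 1 180;0 0 0 0 0 1.5 180;0 0 0 0 0 2 180;0 0 0 0 0 2 180;0 0 0 -0.4 0.8 0.5 180;0 0 0 -1.1 2 0 180;0 0 0 -1.8 3.2 0 180"
}}

```text
time_s: 11.68
tcp_pos: [0.6056, -0.0218, 0.1481]
ee_rot: [0.34, 0.94, -0.0, 0.002]
contact_force: [0.9, 0.6, -1.7]
gripper_width: 0.062
grip_force: 20.0
```

Request:
{"name": "apply_moves", "arguments": {
  "series": "0 0 0 -1.9 3.5 0 180;0 0 0 -1.9 3.5 0 180;0 0 0 -1.9 3.5 0 180;0 0 0 -1.9 3.5 0 180;0 0 0 -1.9 3.5 0 180;0 0 0 -1.9 3.5 0 180;0 0 0 -1.9 3.5 0 180;0 0 0 -1.9 3.5 0 180"
}}

```text
time_s: 12.35
tcp_pos: [0.4508, 0.2627, 0.147]
ee_rot: [0.337, 0.941, 0.0, -0.0]
contact_force: [1.0, 0.4, -1.1]
gripper_width: 0.0619
grip_force: 20.0
```

Request:
{"name": "apply_moves", "arguments": {
  "series": "0 0 0 -1.1 2 0 180;0 0 0 -0.6 1 0 180;0 0 0 0 0 -2 180;0 0 0 0 0 -2 180;0 0 0 0 0 -2 180;0 0 0 0 0 -1.5 180;0 0 0 0 0 -0.7 180;0 0 0 0 0 0 180"
}}

```text
time_s: 13.02
tcp_pos: [0.4351, 0.2895, 0.0636]
ee_rot: [0.338, 0.941, -0.001, -0.001]
contact_force: [0.1, 0.2, -2.0]
gripper_width: 0.0619
grip_force: 20.0
```

Request:
{"name": "apply_moves", "arguments": {
  "series": "0 0 0 0 0 0 180;0 0 0 0 0 0 180"
}}

```text
time_s: 13.18
tcp_pos: [0.4365, 0.2909, 0.0656]
ee_rot: [0.338, 0.941, 0.001, 0.0]
contact_force: [0.3, -0.5, -1.8]
gripper_width: 0.0618
grip_force: 20.0
```

Request:
{"name": "apply_moves", "arguments": {
  "series": "0 0 0 0 0 -1.2 180;0 0 0 0 0 -0.7 180;0 0 0 0 0 -0.4 180;0 0 0 0 0 -0.2 180;0 0 0 0 0 0 180;0 0 0 0 0 -0.1 180;0 0 0 0 0 0 180;0 0 0 0 0 0 180"
}}

```text
time_s: 13.85
tcp_pos: [0.4359, 0.2909, 0.0389]
ee_rot: [0.338, 0.941, 0.0, 0.0]
contact_force: [0.2, 0.3, -2.1]
gripper_width: 0.0619
grip_force: 20.0
```

Request:
{"name": "apply_moves", "arguments": {
  "series": "0 0 0 0 0 -0.1 180;0 0 0 0 0 0 180"
}}

```text
time_s: 14.02
tcp_pos: [0.4358, 0.2909, 0.0377]
ee_rot: [0.338, 0.941, 0.0, 0.0]
contact_force: [0.1, 1.7, -1.6]
gripper_width: 0.0617
grip_force: 20.0
```

Request:
{"name": "apply_moves", "arguments": {
  "series": "0 0 0 0 0 -0.1 180;0 0 0 0 0 0 180"
}}

```text
time_s: 14.18
tcp_pos: [0.4359, 0.291, 0.0372]
ee_rot: [0.338, 0.941, 0.0, -0.0]
contact_force: [-1.3, -1.0, 3.6]
gripper_width: 0.0616
grip_force: 20.0
```

Request:
{"name": "apply_moves", "arguments": {
  "series": "0 0 0 0 0 0 100;0 0 0 0 0 0 50;0 0 0 0 0 0 0;0 0 0 0 0 0 0;0 0 0 0 0 0 0;0 0 0 0 0 2 0;0 0 0 0 0 3 0;0 0 0 0 0 3 0"
}}

```text
time_s: 14.85
tcp_pos: [0.4352, 0.2902, 0.117]
ee_rot: [0.338, 0.941, -0.001, -0.0]
contact_force: [-0.1, 0.5, 0.0]
gripper_width: 0.0884
grip_force: 0.0
```

Request:
{"name": "apply_moves", "arguments": {
  "series": "0 0 0 0.4 -0.8 1 0;0 0 0.1 1.1 -2 0 0;0 0 0.1 1.8 -3.2 0 0;0 0 0.1 1.9 -3.5 0 0;0 0 0.1 1.9 -3.5 0 0;0 0 0.1 1.9 -3.5 0 0;0 0 0.1 1.9 -3.5 0 0;0 0 0 1.9 -3.5 0 0"
}}

```text
time_s: 15.52
tcp_pos: [0.5642, 0.0533, 0.1264]
ee_rot: [0.042, 0.999, 0.0, -0.0]
contact_force: [0.7, 0.8, 0.4]
gripper_width: 0.0881
grip_force: 0.0
```

Request:
{"name": "apply_moves", "arguments": {
  "series": "0 0 0 1.9 -3.5 0 0;0 0 0 1.9 -3.5 0 0;0 0 0 1.9 -3.5 0 0;0 0 0 1.1 -2 0 0;0 0 0 0.5 -0.8 0 0;0 0 0 0 0 0 0;0 0 0 0 0 0 0;0 0 0 0 0 0 0"
}}

```text
time_s: 16.18
tcp_pos: [0.6359, -0.0744, 0.1262]
ee_rot: [0.043, 0.999, 0.001, -0.001]
contact_force: [0.4, 0.6, -1.1]
gripper_width: 0.0883
grip_force: 0.0
```

```bash
python3 st.py .436,.2907,.054 .6375,-.078,.05
```

```text
[ 0.6359 -0.0744  0.1262] theta 85.1 [ 0.4  0.6 -1.1]
top .436,.2907,.054 [0.4355 0.2895]
top .6375,-.078,.05 None
scene .436,.2907,.054 [0.4367 0.2938]
scene .6375,-.078,.05 [ 0.6391 -0.0762]
```

Request:
{"name": "apply_moves", "arguments": {
  "series": "0 0 0 0.15 -0.35 -2 0;0 0 0 0 0 -3 0;0 0 0 0 0 -2.3 0;0 0 0 0 0 -1.3 0;0 0 0 0 0 -0.7 0;0 0 0 0 0 0 40;0 0 0 0 0 0 80;0 0 0 0 0 0 120"
}}

```text
time_s: 16.95
tcp_pos: [0.6394, -0.0806, 0.0352]
ee_rot: [0.044, 0.999, -0.0, 0.001]
contact_force: [0.6, -0.7, 0.5]
gripper_width: 0.07
grip_force: 0.0
```

Request:
{"name": "apply_moves", "arguments": {
  "series": "0 0 0 0 0 0 180;0 0 0 0 0 0 180;0 0 0 0 0 0 180;0 0 0 0 0 0 180"
}}

```text
time_s: 17.28
tcp_pos: [0.6392, -0.0806, 0.035]
ee_rot: [0.044, 0.999, 0.0, 0.001]
contact_force: [-1.0, 0.1, 6.5]
gripper_width: 0.0604
grip_force: 19.9
```

Request:
{"name": "apply_moves", "arguments": {
  "series": "0 0 0 0 0 0.5 180;0 0 0 0 0 1 180;0 0 0 0 0 1.5 180;0 0 0 0 0 1.5 180;0 0 0 0 0 0.5 180;0 0 0 0 1 0 180;0 0 0 -0.1 2 0 180;0 0 0 -0.1 3 0 180"
}}

```text
time_s: 17.95
tcp_pos: [0.636, -0.0229, 0.0839]
ee_rot: [0.047, 0.999, -0.001, 0.0]
contact_force: [-0.8, 0.5, -1.0]
gripper_width: 0.0604
grip_force: 20.5
```

Request:
{"name": "apply_moves", "arguments": {
  "series": "0 0 0 0 3.5 0 180;0 0 0 0 3.5 0 180;0 0 0 0 3 0 180;0 0 0 0 2 0 180;0 0 0 0 1 0 180;0 0 0 0 0 -1.5 180;0 0 0 0 0 -1 180;0 0 0 0 0 0 180"
}}

```text
time_s: 18.62
tcp_pos: [0.6341, 0.1064, 0.0554]
ee_rot: [0.046, 0.999, -0.001, -0.002]
contact_force: [-0.2, -0.9, -1.3]
gripper_width: 0.0605
grip_force: 20.5
```

Request:
{"name": "apply_moves", "arguments": {
  "series": "0 0 0 0 0 0 180;0 0 0 0 0 0 180"
}}

```text
time_s: 18.78
tcp_pos: [0.6363, 0.1071, 0.0584]
ee_rot: [0.046, 0.999, -0.001, -0.0]
contact_force: [0.9, 0.1, -1.3]
gripper_width: 0.0605
grip_force: 20.5
```

Request:
{"name": "apply_moves", "arguments": {
  "series": "0 0 0 0 0.2 -0.8 180;0 0 0 0 0 -0.5 180;0 0 0 0 0 -0.3 180;0 0 0 0 0 -0.1 180;0 0 0 0 0 0 180;0 0 0 0 0 -0.1 180;0 0 0 0 0 0 180;0 0 0 0 0 0 180"
}}

```text
time_s: 19.45
tcp_pos: [0.6364, 0.1114, 0.0409]
ee_rot: [0.044, 0.999, 0.0, 0.0]
contact_force: [0.6, -0.9, -1.1]
gripper_width: 0.0608
grip_force: 20.5
```

Request:
{"name": "apply_moves", "arguments": {
  "series": "0 0 0 0 0 -0.1 180;0 0 0 0 0 0 180"
}}

```text
time_s: 19.62
tcp_pos: [0.6362, 0.1114, 0.0397]
ee_rot: [0.044, 0.999, 0.0, 0.0]
contact_force: [-0.2, -0.8, -2.5]
gripper_width: 0.0603
grip_force: 20.5
```

Request:
{"name": "apply_moves", "arguments": {
  "series": "0 0 0 0 0 -0.1 180;0 0 0 0 0 0 180"
}}

```text
time_s: 19.78
tcp_pos: [0.6364, 0.1113, 0.0391]
ee_rot: [0.044, 0.999, 0.0, 0.0]
contact_force: [-1.6, -0.3, 3.0]
gripper_width: 0.0606
grip_force: 20.4
```

Request:
{"name": "apply_moves", "arguments": {
  "series": "0 0 0 0 0 0 100;0 0 0 0 0 0 50;0 0 0 0 0 0 0;0 0 0 0 0 0 0;0 0 0 0 0 0 0;0 0 0 0 0 2 0;0 0 0 0 0 3 0;0 0 0 0 0 3 0"
}}

```text
time_s: 20.45
tcp_pos: [0.6354, 0.1111, 0.1187]
ee_rot: [0.044, 0.999, -0.0, -0.001]
contact_force: [1.0, 1.4, -0.6]
gripper_width: 0.088
grip_force: 0.0
```

Request:
{"name": "apply_moves", "arguments": {
  "series": "0 0 0 0 -1 3 0;0 0 -0.1 -0.3 -3 2 0;0 0 -0.1 -0.3 -3.8 0 0;0 0 -0.1 -0.3 -3.8 0 0;0 0 0 -0.3 -3.8 0 0;0 0 0 -0.3 -3.8 0 0;0 0 0 -0.3 -3.8 0 0;0 0 0 -0.3 -3.8 0 0"
}}

```text
time_s: 21.12
tcp_pos: [0.6149, -0.1584, 0.1688]
ee_rot: [0.193, 0.981, 0.0, 0.0]
contact_force: [0.8, -0.5, 0.4]
gripper_width: 0.0881
grip_force: 0.0
```

Request:
{"name": "apply_moves", "arguments": {
  "series": "0 0 0 -0.3 -3.8 0 0;0 0 0 -0.3 -3.8 0 0;0 0 0 -0.2 -2.8 0 0;0 0 0 0 -1.9 0 0;0 0 0 0 -1 0 0;0 0 0 0 0 0 0;0 0 0 0 0 0 0;0 0 0 0 0 0 0"
}}

```text
time_s: 21.78
tcp_pos: [0.6079, -0.2871, 0.1685]
ee_rot: [0.192, 0.981, 0.001, -0.0]
contact_force: [-0.7, 0.2, 0.9]
gripper_width: 0.0883
grip_force: 0.0
```

```bash
python3 st.py .637,.11,.054 .607,-.29,.09
```

```text
[ 0.6079 -0.2871  0.1685] theta 67.9 [-0.7  0.2  0.9]
top .637,.11,.054 [0.6335 0.1102]
top .607,-.29,.09 [ 0.6067 -0.2912]
scene .637,.11,.054 [0.6359 0.1145]
scene .607,-.29,.09 [ 0.6075 -0.2874]
```

Request:
{"name": "apply_moves", "arguments": {
  "series": "0 0 0 0 -0.2 -2 0;0 0 0 0 0 -3 0;0 0 0 0 0 -2.5 0;0 0 0 0 0 -1.3 0;0 0 0 0 0 -0.7 0;0 0 0 0 0 0 40;0 0 0 0 0 0 80;0 0 0 0 0 0 120"
}}

```text
time_s: 22.55
tcp_pos: [0.6084, -0.2921, 0.0754]
ee_rot: [0.193, 0.981, -0.0, 0.001]
contact_force: [-1.3, 0.5, 0.0]
gripper_width: 0.0703
grip_force: 0.0
```

Request:
{"name": "apply_moves", "arguments": {
  "series": "0 0 0 0 0 0 180;0 0 0 0 0 0 180;0 0 0 0 0 0 180;0 0 0 0 0 0 180"
}}

```text
time_s: 22.88
tcp_pos: [0.6081, -0.2922, 0.0752]
ee_rot: [0.193, 0.981, -0.0, 0.001]
contact_force: [-0.7, -0.0, 7.4]
gripper_width: 0.061
grip_force: 20.0
```

Request:
{"name": "apply_moves", "arguments": {
  "series": "0 0 0 0 0 0.5 180;0 0 0 0 0 1 180;0 0 0 0 0 1.5 180;0 0 0 0 0 2 180;0 0 0 0 0 1.5 180;0 0 0 -0.5 0.6 0 180;0 0 0 -1.5 1.8 0 180;0 0 0 -2.4 2.9 0 180"
}}

```text
time_s: 23.55
tcp_pos: [0.5636, -0.2404, 0.1392]
ee_rot: [0.194, 0.981, -0.001, 0.002]
contact_force: [0.7, 0.7, -1.4]
gripper_width: 0.0612
grip_force: 20.0
```

Request:
{"name": "apply_moves", "arguments": {
  "series": "0 0 0 -2.6 3.1 0 180;0 0 0 -2.6 3.1 0 180;0 0 0 -2.6 3.1 0 180;0 0 0 -2 2.4 0 180;0 0 0 -1 1.3 0 180;0 0 0 0 0 -2 180;0 0 0 0 0 -3 180;0 0 0 0 0 -2 180"
}}

```text
time_s: 24.22
tcp_pos: [0.4544, -0.1075, 0.0677]
ee_rot: [0.192, 0.981, 0.0, 0.0]
contact_force: [-0.4, -0.2, -1.3]
gripper_width: 0.061
grip_force: 20.0
```

Request:
{"name": "apply_moves", "arguments": {
  "series": "0 0 0 0 0 -1 180;0 0 0 0 0 0 180;0 0 0 0 0 0 180;0 0 0 0 0 0 180"
}}

```text
time_s: 24.55
tcp_pos: [0.4559, -0.1089, 0.0597]
ee_rot: [0.193, 0.981, 0.0, 0.001]
contact_force: [0.2, 0.4, -1.5]
gripper_width: 0.0606
grip_force: 20.0
```

Request:
{"name": "apply_moves", "arguments": {
  "series": "0 0 0 0 0 -0.9 180;0 0 0 0 0 -0.6 180;0 0 0 0 0 -0.3 180;0 0 0 0 0 -0.1 180;0 0 0 0 0 0 180;0 0 0 0 0 0 180;0 0 0 0 0 0 180"
}}

```text
time_s: 25.13
tcp_pos: [0.4554, -0.1087, 0.0398]
ee_rot: [0.193, 0.981, -0.0, 0.0]
contact_force: [-0.0, 0.2, -1.9]
gripper_width: 0.061
grip_force: 20.0
```

Request:
{"name": "apply_moves", "arguments": {
  "series": "0 0 0 0 0 -0.1 180;0 0 0 0 0 0 180"
}}

```text
time_s: 25.3
tcp_pos: [0.4555, -0.1087, 0.0391]
ee_rot: [0.193, 0.981, 0.0, 0.0]
contact_force: [-0.1, -0.3, 2.8]
gripper_width: 0.0609
grip_force: 20.0
```

Request:
{"name": "apply_moves", "arguments": {
  "series": "0 0 0 0 0 0 100;0 0 0 0 0 0 50;0 0 0 0 0 0 0;0 0 0 0 0 0 0;0 0 0 0 0 0 0;0 0 0 0 0 2 0;0 0 0 0 0 3 0;0 0 0 0 0 3 0"
}}

```text
time_s: 25.97
tcp_pos: [0.4543, -0.1086, 0.119]
ee_rot: [0.193, 0.981, -0.0, -0.001]
contact_force: [0.8, -0.2, -0.4]
gripper_width: 0.0884
grip_force: 0.0
```

Request:
{"name": "apply_moves", "arguments": {
  "series": "0 0 0 0.5 -0.6 1 0;0 0 0 1.5 -1.8 0 0;0 0 0 2.4 -2.9 0 0;0 0 0 2.6 -3.1 0 0;0 0 0 2.6 -3.1 0 0;0 0 0 2.6 -3.1 0 0;0 0 0 2 -2.4 0 0;0 0 0 1 -1.2 0 0"
}}

```text
time_s: 26.63
tcp_pos: [0.6087, -0.2946, 0.1286]
ee_rot: [0.194, 0.981, -0.001, 0.001]
contact_force: [-0.4, -0.9, 0.0]
gripper_width: 0.0879
grip_force: 0.0
```

Request:
{"name": "apply_moves", "arguments": {
  "series": "0 0 0 0 0 0 0;0 0 0 0 0 0 0;0 0 0 0 0 0 0"
}}

```text
time_s: 26.88
tcp_pos: [0.6064, -0.2893, 0.1282]
ee_rot: [0.193, 0.981, 0.001, -0.001]
contact_force: [0.6, 0.2, -0.4]
gripper_width: 0.0882
grip_force: 0.0
```

```bash
python3 st.py .4555,-.1085,.054 .607,-.29,.05
```

```text
[ 0.6064 -0.2893  0.1282] theta 67.8 [ 0.6  0.2 -0.4]
top .4555,-.1085,.054 [ 0.4539 -0.1078]
top .607,-.29,.05 [ 0.6072 -0.2918]
scene .4555,-.1085,.054 [ 0.4569 -0.1054]
scene .607,-.29,.05 [ 0.6078 -0.2881]
```

Request:
{"name": "apply_moves", "arguments": {
  "series": "0 0 0 0 0 -2 0;0 0 0 0 0 -3 0;0 0 0 0 0 -2.3 0;0 0 0 0 0 -1.3 0;0 0 0 0 0 -0.7 0;0 0 0 0 0 0 40;0 0 0 0 0 0 80;0 0 0 0 0 0 120"
}}

```text
time_s: 27.65
tcp_pos: [0.6082, -0.2911, 0.0373]
ee_rot: [0.193, 0.981, -0.0, 0.001]
contact_force: [0.3, -1.1, -0.9]
gripper_width: 0.0701
grip_force: 0.0
```

Request:
{"name": "apply_moves", "arguments": {
  "series": "0 0 0 0 0 0 180;0 0 0 0 0 0 180;0 0 0 0 0 0 180;0 0 0 0 0 0 180"
}}

```text
time_s: 27.98
tcp_pos: [0.608, -0.2912, 0.0371]
ee_rot: [0.193, 0.981, -0.0, 0.001]
contact_force: [-0.6, -0.3, 5.9]
gripper_width: 0.06
grip_force: 19.8
```

Request:
{"name": "apply_moves", "arguments": {
  "series": "0 0 0 0 0 0.5 180;0 0 0 0 0 1 180;0 0 0 0 0 2 180;0 0 0 0 0 3 180;0 0 0 0 0 3 180;0 0 0 -0.4 1 1.5 180;0 0 0 -0.8 2.2 0 180;0 0 0 -1.2 3.2 0 180"
}}

```text
time_s: 28.65
tcp_pos: [0.5839, -0.2295, 0.1482]
ee_rot: [0.195, 0.981, -0.001, 0.002]
contact_force: [-0.3, 0.9, -1.8]
gripper_width: 0.0598
grip_force: 19.9
```

Request:
{"name": "apply_moves", "arguments": {
  "series": "0 0 0 -1.4 3.75 0 180;0 0 0 -1.4 3.75 0 180;0 0 0 -1.4 3.75 0 180;0 0 0 -1.4 3.75 0 180;0 0 0 -1.4 3.75 0 180;0 0 0 -1.4 3.75 0 180;0 0 0 -1.4 3.75 0 180;0 0 0 -1.3 3.4 0 180"
}}

```text
time_s: 29.32
tcp_pos: [0.4711, 0.0721, 0.1464]
ee_rot: [0.193, 0.981, 0.0, 0.0]
contact_force: [0.2, 0.1, -1.7]
gripper_width: 0.0601
grip_force: 19.9
```

Request:
{"name": "apply_moves", "arguments": {
  "series": "0 0 0 -0.9 2.5 0 180;0 0 0 -0.5 1.5 0 180;0 0 0 0 0 -2.5 180;0 0 0 0 0 -3 180;0 0 0 0 0 -2 180;0 0 0 0 0 -1 180;0 0 0 0 0 0 180;0 0 0 0 0 0 180"
}}

```text
time_s: 29.98
tcp_pos: [0.4585, 0.1097, 0.0612]
ee_rot: [0.193, 0.981, -0.0, 0.0]
contact_force: [-0.6, 0.1, -2.0]
gripper_width: 0.0598
grip_force: 19.9
```

Request:
{"name": "apply_moves", "arguments": {
  "series": "0 0 0 0 0 0 180;0 0 0 0 0 0 180"
}}

```text
time_s: 30.15
tcp_pos: [0.4593, 0.11, 0.062]
ee_rot: [0.193, 0.981, 0.001, 0.001]
contact_force: [0.7, 0.2, -2.2]
gripper_width: 0.0601
grip_force: 19.9
```

Request:
{"name": "apply_moves", "arguments": {
  "series": "0 0 0 0 0 -0.9 180;0 0 0 0 0 -0.6 180;0 0 0 0 0 -0.3 180;0 0 0 0 0 -0.1 180;0 0 0 0 0 0 180;0 0 0 0 0 0 180;0 0 0 0 0 0 180"
}}

```text
time_s: 30.73
tcp_pos: [0.4584, 0.1099, 0.0418]
ee_rot: [0.193, 0.981, 0.0, 0.0]
contact_force: [-0.6, -0.4, -2.2]
gripper_width: 0.0599
grip_force: 19.9
```

Request:
{"name": "apply_moves", "arguments": {
  "series": "0 0 0 0 0 -0.1 180;0 0 0 0 0 0 180"
}}

```text
time_s: 30.9
tcp_pos: [0.4585, 0.1099, 0.041]
ee_rot: [0.193, 0.981, 0.0, 0.0]
contact_force: [-1.0, 0.5, 2.1]
gripper_width: 0.0599
grip_force: 19.9
```

Contact. I'm releasing the red pot, rising and checking.

Request:
{"name": "apply_moves", "arguments": {
  "series": "0 0 0 0 0 0 100;0 0 0 0 0 0 50;0 0 0 0 0 0 0;0 0 0 0 0 0 0;0 0 0 0 0 0 0;0 0 0 0 0 2 0;0 0 0 0 0 3 0;0 0 0 0 0 3 0"
}}

```text
time_s: 31.57
tcp_pos: [0.4574, 0.1095, 0.1211]
ee_rot: [0.193, 0.981, -0.001, -0.001]
contact_force: [0.3, 0.4, 0.2]
gripper_width: 0.0882
grip_force: 0.0
```

Request:
{"name": "apply_moves", "arguments": {
  "series": "0 0 0 0 -1 3.5 0;0 0 0 1 -3 2.5 0;0 0 0 1 -3.5 2 0;0 0 0 1 -3.8 0 0;0 0 0 1 -3.8 0 0;0 0 0 1 -3.8 0 0;0 0 0 1 -3.8 0 0;0 0 0 1 -3.8 0 0"
}}

```text
time_s: 32.23
tcp_pos: [0.5283, -0.157, 0.2007]
ee_rot: [0.193, 0.981, 0.0, 0.0]
contact_force: [1.9, -1.2, -0.4]
gripper_width: 0.0881
grip_force: 0.0
```

Request:
{"name": "apply_moves", "arguments": {
  "series": "0 0 0 1 -3.8 0 0;0 0 0 0 -3 0 0;0 0 0 0 -2 0 0;0 0 0 0 0 0 0;0 0 0 0 0 0 0;0 0 0 0 0 0 0"
}}

```text
time_s: 32.73
tcp_pos: [0.5383, -0.2417, 0.2003]
ee_rot: [0.193, 0.981, 0.001, -0.0]
contact_force: [-0.4, 0.1, -0.4]
gripper_width: 0.0882
grip_force: 0.0
```

```bash
python3 st.py .458,.11,.054 .637,.11,.054 .436,.2907,.054 .4555,-.1085,.054 .6015,.2985,.054
python3 - <<'E'
from h import *
S=dict(red=(.458,.110),blue=(.637,.110),green=(.436,.2907),yellow=(.4555,-.1085),black=(.6015,.2985))
for n in("top","scene"):
    p=optics.capture(n); w=cloud(p); cv2.imwrite(f"pics/{n}_end.png",p["frame"])
    for c,o in S.items():
        m=(np.hypot(w[...,0]-o[0],w[...,1]-o[1])<.07)&(w[...,2]>.0065)&(w[...,2]<.018)
        (x,y),r=cv2.minEnclosingCircle(w[m][:,:2].astype(np.float32)); print(n,c,round(x,4),round(y,4),round(r,4))
E
```

```text
[ 0.5383 -0.2417  0.2003] theta 67.8 [-0.4  0.1 -0.4]
top .458,.11,.054 [0.4573 0.1089]
top .637,.11,.054 [0.6335 0.1102]
top .436,.2907,.054 [0.4357 0.2894]
top .4555,-.1085,.054 [ 0.454  -0.1078]
top .6015,.2985,.054 [0.6006 0.2977]
scene .458,.11,.054 [0.4604 0.113 ]
scene .637,.11,.054 [0.636  0.1146]
scene .436,.2907,.054 [0.4369 0.2939]
scene .4555,-.1085,.054 [ 0.4567 -0.1052]
scene .6015,.2985,.054 [0.6021 0.3023]
top red 0.4571 0.1089 0.0527
top blue 0.6364 0.1079 0.0532
top green 0.4371 0.2902 0.0539
top yellow 0.4548 -0.1092 0.0529
top black 0.6015 0.2986 0.0538
scene red 0.459 0.1105 0.0538
scene blue 0.6368 0.1097 0.0536
scene green 0.4359 0.2936 0.0549
scene yellow 0.4583 -0.1067 0.0534
scene black 0.602 0.2994 0.0539
```

View pics/scene_end.png

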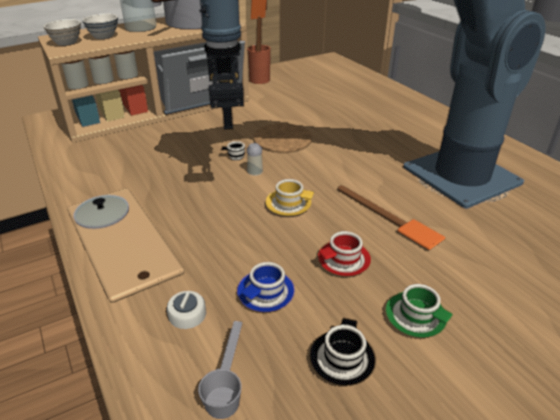

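All five pots stand upright and centred within about 5 mm on their own saucers: yellow (289,195), red (346,252), blue (267,283), green (420,306) and black (345,348). The saucers haven't moved, and the arm is clear. I'm handing the job in.

```bash
python3 -c "
from bench import robot; print(robot.sign_off())"
```

```text
the job is handed in; nothing more can be done
None
```

I stood all five pots upright on their own-colour saucers, each measured within about 5 mm of centre, and handed the job in at about 33 s; sign-off returned no verdict.

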